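# Snap a meal-prep box shut

## Task

One glass meal box has its lid laid on but the lid's four locking flaps still stick out. Push all four flaps down and fully in against the sides of the box with the fingertips, so that the lid is locked all round. Do not grasp, lift or tip the box or shove it across the counter, and leave everything else on the counter where it is.

Things in the scene. Friction and masses are not known exactly. Their poses are not given: they have to be found in the camera images.
- meal_box: Glass food box to be locked, loose, about 1 kg: 174 (its y) x 128 mm (its x), 68 mm high with its white-framed lid. Origin: centre of its underside, z up; x roughly away from the robot, y roughly to its left (turned up to 0.4 rad). Stands left or right of the middle. A level push over about 4 N slides it. On each side a white locking flap hinges on a level axis 63 mm up.
- flap_near (a joint): Near flap, hinge at box x = -68.5 mm, 66 mm wide. 0 rad: shut, hanging straight down, its end 35 mm above the counter; 1.57: level, straight out; more: leaning up. Starts 1.2 to 2.0, hard stop at 0. Stiff hinge, stays where left, 0.6 N at the end moves it. All flaps: 3 mm plate, 28 mm from hinge to end, its last 13 mm flared outward, to 5 mm beyond the hinge line when shut.
- flap_far (a joint): Far flap, hinge at box x = +68.5 mm, 66 mm wide; the rest as for flap_near.
- flap_left (a joint): Left flap, hinge at box y = +91.5 mm, 50 mm wide; the rest as for flap_near.
- flap_right (a joint): Right flap, hinge at box y = -91.5 mm, 50 mm wide; the rest as for flap_near.
- tab_near (a point): Point on the near flap: middle of the outer face of its flared finger tab, 25 mm from the hinge and, when shut, 5 mm outward of the hinge line; it moves with the flap.
- tab_far (a point): The same point on the far flap.
- tab_left (a point): The same point on the left flap.
- tab_right (a point): The same point on the right flap.
- open_box: Bystander: a glass box of the same kind, 174 x 128 mm, 58 mm high, full of food and without a lid. Loose. Origin: centre of its underside. It stands on the other side, left or right, from meal_box.
- scale_box: Bystander: another lidless glass box, on the black kitchen scale at the back left. Loose. Origin: centre of its underside.
- shut_box: Bystander: a box like meal_box with all four flaps already shut, at the back right. Loose. Origin: centre of its underside.
- spare_lid: Bystander: a lid lying flat at the back in the middle, its flaps spread, 190 x 240 mm over them (240 along the robot's x), 14 mm high. Loose. Origin: centre of its underside.
- spoon: Bystander: steel spoon 190 mm long lying between the two places, along the robot's x, under 25 mm high. Loose. Origin: centre of its underside.
- spice_jar: Bystander: glass jar 46 mm across and 74 mm high with a black cap, standing in front in the middle, near the robot. Loose. Origin: centre of its underside.
Mind the look-alikes: they are no part of the job. Leave any orange or purple look-alike of the meal_box alone.

How it is judged:
By the outcome, as a careful person would: the job done as asked, in the order asked, and still so for the second after the job is handed in, with the robot touching nothing.
It also fails if it takes over 58 s, if anything falls off the work surface, if the arm or the gripper's body presses on something with over 40 N, if the wrist force passes 120 N, or if a joint passes its speed limit or range.

## Robot

A 6-joint arm with a two-finger parallel gripper is mounted at the origin on the work surface. World frame = base frame: x ahead of the robot, y to its left, z up, the work surface at z = 0. Lengths are in m, angles in rad, forces in N, time in s.
With the tool pointing down it reaches from about 0.25 to 0.725 m from the base axis. Payload 4 kg.
Tool frame: the origin (TCP) lies at the very end of the fingers, on their centre line; the grasp point (between the pads) lies 19 mm behind it; z points along the fingers, y is the line along which they close (so a half turn about z gives the same grasp; the last joint's range is limited). The gripper opens to 85 mm and grips with 20 to 120 N. Pads are 22 mm wide; open, the fingers measure 114 mm over their backs; the gripper's body (76 mm by 85 mm) begins 54 mm behind the grasp point. The pads swing forward as they close: fully open they stand 13 mm farther back than shut.
Start: joints at [-1.194, 0.241, 0.005, 1.335, 0, 1.571], TCP at [0.184, -0.465, 0.231] pointing down, gripper open.
Joint ranges: [-2.72, 2.72], [-1.05, 1.87], [-1.09, 1.28], [-1.99, 2.15], [-1.42, 1.44], [-3.14, 3.14]. Speed limits (rad/s): [2.79, 2.79, 3.14, 3.14, 3.14, 3.14].

## Interface

Orientations are given as a unit quaternion [x, y, z, w].
In Python, from workcell import * gives the robot as it stands. The module is installed in compiled form; this text tells all that it offers.
- The arm moves only by the tool send_rows, never from a script. Its argument "steps" is text: rows parted by semicolons, each of 7 numbers parted by spaces: the opening, from -1 (shut) to 1 (fully open), then the shift along the world's x, y, z in m, then the turn, a rotation vector about the world's x, y, z in rad. A call has exactly 5 rows; each row shifts and turns the commanded pose from where the row before left it; what a row does not reach is not made up. A row lasts 1/12 s, in which the tool goes at most 41.7 mm and 7.16 degrees, less where a joint would pass 70% of its speed; a pose out of reach is approached as far as the arm can. A call is refused whole if a number of a shift passes 0.0417 or a number of a turn 0.125, either way. A call with a gripper value outside its range is refused whole. The fingers move at their own pace and stop on an object; the grip force is fixed at half the most. Time passes only in rows, so rows that do not move let the fingers close, or fill a call up. It gives the time, the measured TCP pose, the force, the opening and the grip force at its end, in the units of the state.
- get_obs(): the state, without advancing time (a new reading comes with each control period).
- camera(name): name is "side" or "top" or "wrist"; returns a dict with "frame" (480x640x3 uint8, red, green, blue), "range_z" (480x640 float32, m along the optical axis (not along the pixel's ray), 0 where there is no reading), "camera_matrix" (3x3 intrinsics, pixels), "extrinsics" (4x4, takes a point from world to camera coordinates); the wrist camera has in their place "T_tool_cam" (4x4, takes a point from camera to tool coordinates, whose origin is the TCP and whose axes are the flange's). Camera axes: x right, y down, z forward; pixel columns grow to the right and rows downward; lengths in m; the calibration is good to about 2 mm. The wrist camera is an equidistant fisheye: a pixel r from the principal point sees the ray r / f radians off the axis. A picture is of the moment at which its call begins: read the wrist's pose just before it.
- job_done(): hands the job in; it is judged then, once.
The state is a dict: "clock": time; "joint_pos": joint angles; "joint_vel": joint speeds; "tau": joint torques, N m; "eef_pos": TCP position; "tool_rot": TCP orientation; "ft_force": force on the tool from outside, world axes, zero at the start; "ft_torque": the same for the moment, N m; "grip_width": finger opening in m; "grasp_force": force on a finger pad.
Only numpy, scipy, OpenCV 4.12 (cv2) and the standard library are available. Lean on these libraries where they do the work, as an engineer would, in place of code of your own. Each camera call takes 0.05 s, during which the arm holds its last target. There are 200 camera calls.

## Working session

There is one attempt and no reset: what is moved stays moved. The work goes in short steps, Python scripts to look and compute and a tool call to move; the robot and the scene stay as the last step left them, time stands still between calls to the robot, and variables do not carry over. Pictures are saved under pics/ and viewed, at most 10 in all, crops included, and the job is handed in when it is done.

Besides the shell and the picture viewer there is one more tool, called after "Call:" by a JSON object that holds its "name" and its "arguments", one argument or row to a line. send_rows: Moves the arm, as the interface text tells. Its arguments: {"type":"object","properties":{"steps":{"type":"string"}},"required":["steps"]}

```bash
mkdir -p pics
cat > h.py <<'E'
from workcell import *
import numpy as np, cv2
def cap(n):
    c=camera(n); np.savez(f'{n}.npz',**{k:v for k,v in c.items()}); return c
def cloud(c):
    K=c['camera_matrix'];z=c['range_z'];v,u=np.mgrid[:480,:640]
    p=np.stack([(u-K[0,2])/K[0,0]*z,(v-K[1,2])/K[1,1]*z,z],-1)
    E=np.linalg.inv(c['extrinsics']); w=p@E[:3,:3].T+E[:3,3]; w[z==0]=np.nan; return w
E
python3 - <<'E'
from h import *
t=cap('top');s=cap('side')
cv2.imwrite('pics/top.png',t['frame'][...,::-1]);cv2.imwrite('pics/side.png',s['frame'][...,::-1])
print(t['camera_matrix'],t['extrinsics'],s['camera_matrix'],s['extrinsics'],(t['range_z']==0).mean());o=get_obs();print(o)
E
```

```text
[[456.4722513    0.         321.62895578]
 [  0.         456.4722513  239.34726362]
 [  0.           0.           1.        ]] [[ 0.01739779 -0.99984593 -0.0023322  -0.00794607]
 [-0.97745102 -0.01651707 -0.21051528  0.54109834]
 [ 0.21044432  0.00594211 -0.97758779  0.81457041]
 [ 0.          0.          0.          1.        ]] [[442.89155943   0.         318.10106008]
 [  0.         442.89155943 241.02061331]
 [  0.           0.           1.        ]] [[-0.9846492  -0.17454045 -0.00125513  0.52265885]
 [-0.11292717  0.64251537 -0.75790597  0.14016424]
 [ 0.13309169 -0.74612977 -0.65236261  0.83454113]
 [ 0.          0.          0.          1.        ]] 0.0037923177083333333
{'clock': 0.1, 'joint_pos': array([-1.19401639e+00,  2.41352920e-01,  3.86289042e-03,  1.33520429e+00,
       -1.12578318e-05,  1.57082586e+00]), 'joint_vel': array([ 2.07898245e-04, -1.82023950e-03,  4.56104966e-03,  2.76502670e-03,
       -6.44025896e-06, -1.01412378e-03]), 'tau': array([-3.66863351e-04, -3.73139620e+01,  2.53009486e+01,  1.08506731e-02,
        2.43200310e-05, -4.34711339e-06]), 'eef_pos': array([ 0.18375278, -0.46440234,  0.23049585]), 'tool_rot': array([ 9.82309353e-01,  1.87263011e-01, -1.83268403e-04, -9.31146699e-04]), 'ft_force': array([ 0.05826008, -0.2282108 ,  0.56802807]), 'ft_torque': array([0.02405341, 0.03130319, 0.04537296]), 'grasp_force': 0.0, 'grip_width': 0.08536942199767818}
```

View pics/top.png

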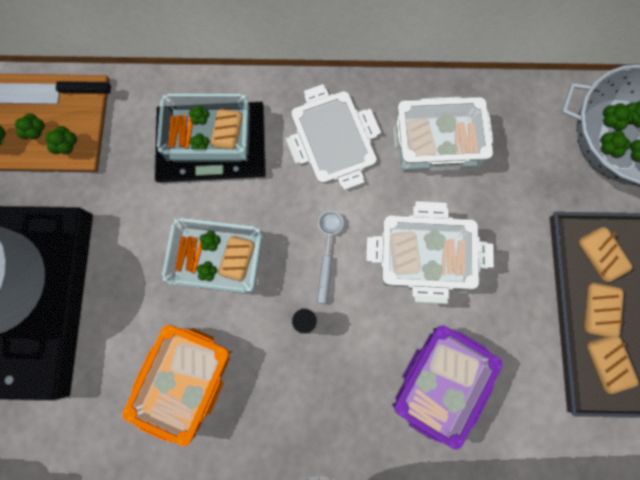

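View pics/side.png

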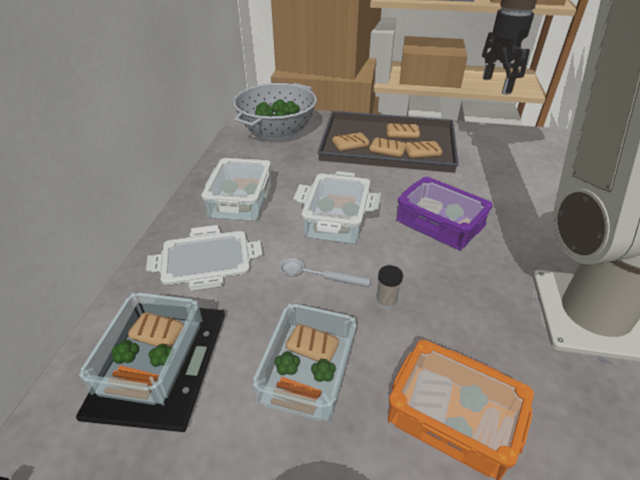

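The top view shows five lidded look-alikes:
- (430,253): white lid with four flaps sticking out.
- (445,130): white, flaps shut. This is shut_box.
- (333,137): a flat lid with no box.
- (178,385): orange.
- (448,386): purple.

The box at (430,253) is the only one that fits. I'll confirm it in a crop and measure it.

```bash
cat > m.py <<'E'
from h import *
import sys
def meas(t,s,verbose=True):
    P=[];
    for c in (t,s):
        w=cloud(c);f=c['frame'].astype(int)
        white=(f.min(-1)>185)&(f.max(-1)-f.min(-1)<25)
        roi=(abs(w[...,0]-CX)<.15)&(abs(w[...,1]-CY)<.17)&(w[...,2]>.02)&(w[...,2]<.12)
        P.append(w[white&roi])
    return P
CX,CY=.47,-.2
if __name__=='__main__':
    t=dict(np.load('top.npz'));s=dict(np.load('side.npz'))
    w=cloud(t);print('centre',w[253,430],'near flap px',w[294,430],'far',w[210,430],'left',w[249,374],'right',w[253,487],'spoon',w[225,331],w[298,323],'jar',w[320,304],'purple',w[335,452],w[355,490],w[440,450], 'shut',w[160,445])
    CX,CY=np.nanmean(w[253,425:435],0)[:2]
    for n,p in zip('ts',meas(t,s)):
        lid=p[(abs(p[:,2]-.066)<.008)]
        q=p[(np.abs(p[:,:2]-[CX,CY])<[.062,.09]).all(1)]
        print(n,len(p),p.min(0),p.max(0),np.percentile(q[:,2],[10,50,90]))
        print(cv2.minAreaRect(p[:,:2].astype(np.float32)*1000))
    im=np.hstack([cv2.resize(t['frame'][195:310,360:500],(400,330),interpolation=2),cv2.resize(s['frame'][160:250,285:394],(400,330),interpolation=2)])
    cv2.imwrite('pics/crop.png',im[...,::-1])
E
python3 m.py
```

```text
centre [ 0.51655495 -0.20273908  0.06598414] near flap px [ 0.43954067 -0.19988338  0.06751364] far [ 0.60152279 -0.20639228  0.06210651] left [ 0.52304653 -0.09798067  0.06280877] right [ 0.51944292 -0.3117576   0.06035194] spoon [ 0.58347997 -0.01700084  0.00213399] [ 0.43262883 -0.00312616  0.02255747] jar [0.38819267 0.03049972 0.07317363] purple [ 0.36635341 -0.23745727  0.06650677] [ 0.33250899 -0.30313806  0.06886811] [ 0.18911974 -0.22593884  0.06839461] shut [ 0.701086   -0.2370335   0.07026531]
t 5133 [ 0.42453866 -0.32317738  0.05587281] [ 0.61625421 -0.08290843  0.07582559] [0.06256202 0.06586567 0.06887224]
((519.7476196289062, -202.66351318359375), (208.9935302734375, 202.4690704345703), 48.498443603515625)
s 1115 [ 0.43836025 -0.32613223  0.04684003] [ 0.61832595 -0.0844718   0.07259225] [0.06710503 0.06861117 0.06997391]
((522.91259765625, -202.2997589111328), (207.63851928710938, 197.7478485107422), 50.71929168701172)
```

View pics/crop.png

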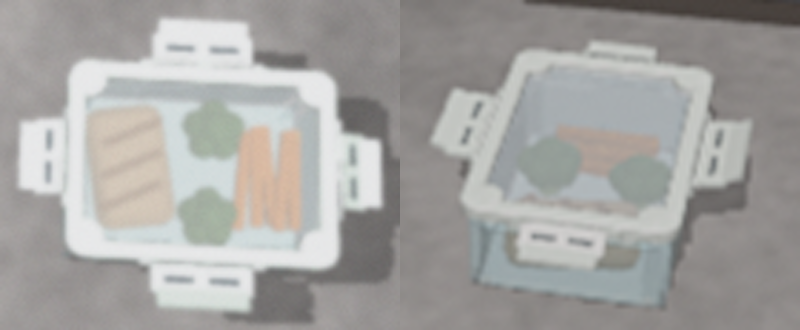

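Confirmed: the box at (430,253) has a lidded frame with all four flaps sticking out. Next I need its exact centre and yaw.

```bash
cat > pose.py <<'E'
from h import *
def rect(c,CX,CY,Z=.067):
    K=c['camera_matrix'];E=c['extrinsics'];f=c['frame'].astype(int)
    H=K@np.c_[E[:3,0],E[:3,1],E[:3,2]*Z+E[:3,3]]      # plane->px
    A=np.array([[.0005,0,CX-.16],[0,.0005,CY-.16],[0,0,1]])  # grid->plane
    m=((f.min(-1)>185)&(f.max(-1)-f.min(-1)<25)).astype(np.uint8)*255
    g=cv2.warpPerspective(m,np.linalg.inv(H@A),(640,640))
    g=(g>127).astype(np.uint8)
    cs,_=cv2.findContours(g,cv2.RETR_EXTERNAL,cv2.CHAIN_APPROX_NONE)
    k=max(cs,key=cv2.contourArea);F=cv2.drawContours(np.zeros_like(g),[k],-1,1,-1)
    F=cv2.morphologyEx(F,cv2.MORPH_OPEN,cv2.getStructuringElement(2,(171,171)))
    p=np.argwhere(F)[:,::-1].astype(np.float32)*.5+[(CX-.16)*1000,(CY-.16)*1000]
    return cv2.minAreaRect(p.astype(np.float32))
if __name__=='__main__':
    t=dict(np.load('top.npz'));s=dict(np.load('side.npz'))
    for c in(t,s): print(rect(c,.52,-.203))
    import m; m.CX,m.CY=.52,-.203
    a=-.03;R=np.array([[np.cos(a),-np.sin(a)],[np.sin(a),np.cos(a)]])
    for p in m.meas(t,s):
        q=(p[:,:2]-[.52,-.203])@R
        for n,ax,sg,h,wd in(('near',0,-1,.0685,.033),('far',0,1,.0685,.033),('left',1,1,.0915,.025),('right',1,-1,.0915,.025)):
            o=q[:,ax]*sg-h;b=(o>.005)&(abs(q[:,1-ax])<.05)
            if b.sum()<8: print(n,'few');continue
            z=p[b,2];ob=o[b];k=np.polyfit(ob,z,1)
            print(n,b.sum(),'max out %.3f'%np.percentile(ob,98),'slope %.2f'%k[0],'z@20 %.3f'%np.polyval(k,.02),'lateral mid %.4f'%((np.percentile(q[b,1-ax],2)+np.percentile(q[b,1-ax],98))/2))
E
python3 pose.py
```

```text
((520.0096435546875, -202.45193481445312), (191.06919860839844, 164.4564971923828), 64.65382385253906)
((530.2487182617188, -204.3876953125), (178.7233123779297, 142.34507751464844), 87.59978485107422)
near 361 max out 0.026 slope 0.33 z@20 0.069 lateral mid 0.0004
far 359 max out 0.027 slope 0.20 z@20 0.067 lateral mid -0.0004
left 274 max out 0.027 slope -0.07 z@20 0.061 lateral mid -0.0005
right 238 max out 0.027 slope -0.14 z@20 0.059 lateral mid -0.0005
near 31 max out 0.012 slope 0.13 z@20 0.068 lateral mid 0.0001
far 139 max out 0.029 slope 0.20 z@20 0.067 lateral mid -0.0017
left 121 max out 0.026 slope -0.05 z@20 0.062 lateral mid 0.0032
right 32 max out 0.030 slope -0.18 z@20 0.061 lateral mid 0.0020
```

Call:
{"name": "send_rows", "arguments": {
  "steps": "-1 0 0 0 0 0 0; -1 0 0 0 0 0 0; -1 0 0 0 0 0 0; -1 0 0 0 0 0 0; -1 0 0 0 0 0 0"
}}

```text
clock: 0.52
eef_pos: [0.1839, -0.4649, 0.2313]
tool_rot: [0.982, 0.187, -0.0, -0.0]
ft_force: [0.1, 0.6, -0.5]
grip_width: 0.0252
grasp_force: 0.0
```

Flaps are all near level. Box centre is (0.520, -0.2025) with yaw about -0.03, and the heights match in both views. Moving above the near flap first.

Call:
{"name": "send_rows", "arguments": {
  "steps": "-1 0.0165 0.0177 -0.007 0 0 -0.027; -1 0.0165 0.0177 -0.007 0 0 -0.027; -1 0.0165 0.0177 -0.007 0 0 -0.027; -1 0.0165 0.0177 -0.007 0 0 -0.027; -1 0.0165 0.0177 -0.007 0 0 -0.027"
}}

```text
clock: 0.93
eef_pos: [0.267, -0.3756, 0.1961]
tool_rot: [0.993, 0.12, 0.0, 0.0]
ft_force: [0.1, -0.4, -0.2]
grip_width: 0.0
grasp_force: 0.0
```

Call:
{"name": "send_rows", "arguments": {
  "steps": "-1 0.0165 0.0177 -0.007 0 0 -0.027; -1 0.0165 0.0177 -0.007 0 0 -0.027; -1 0.0165 0.0177 -0.007 0 0 -0.027; -1 0.0165 0.0177 -0.007 0 0 -0.027; -1 0.0165 0.0177 -0.007 0 0 -0.027"
}}

```text
clock: 1.35
eef_pos: [0.3497, -0.287, 0.1612]
tool_rot: [0.999, 0.053, 0.0, 0.0]
ft_force: [0.9, -0.0, -0.6]
grip_width: 0.0001
grasp_force: 0.0
```

Call:
{"name": "send_rows", "arguments": {
  "steps": "-1 0.0165 0.0177 -0.007 0 0 -0.027; -1 0.0165 0.0177 -0.007 0 0 -0.027; -1 0.0165 0.0177 -0.007 0 0 -0.027; -1 0.0165 0.0177 -0.007 0 0 -0.027; -1 0 0 0 0 0 -0.027"
}}

```text
clock: 1.77
eef_pos: [0.4168, -0.2142, 0.1322]
tool_rot: [1.0, -0.013, -0.0, -0.001]
ft_force: [-1.0, -0.3, -0.2]
grip_width: -0.0002
grasp_force: 0.0
```

Run:
```python
from h import *
o=get_obs();print(o['eef_pos'],o['tool_rot'],o['joint_pos'],o['ft_force'],o['grip_width'])
c=camera('wrist');cv2.imwrite('pics/w1.png',c['frame'][...,::-1]);print(c['T_tool_cam'],c['camera_matrix'])
```

```text
[ 0.41679671 -0.21424731  0.13216397] [ 9.99921074e-01 -1.25264151e-02 -6.10897447e-05 -9.65123832e-04] [-4.75893861e-01  2.50321562e-01 -2.52373460e-01  1.06907335e+00
  1.67209838e-03  2.69075148e+00] [-0.95315626 -0.2907326  -0.21597028] -0.0001895210565926327
[[ 4.37913917e-04 -9.50470368e-01 -3.10814877e-01  8.00382899e-02]
 [ 9.99999835e-01  3.00270433e-04  4.90696254e-04  2.87218298e-04]
 [-3.73063731e-04 -3.10815041e-01  9.50470342e-01 -1.42718874e-01]
 [ 0.00000000e+00  0.00000000e+00  0.00000000e+00  1.00000000e+00]] [[371.64829954   0.         322.86105775]
 [  0.         371.64829954 238.4277819 ]
 [  0.           0.           1.        ]]
```

View pics/w1.png

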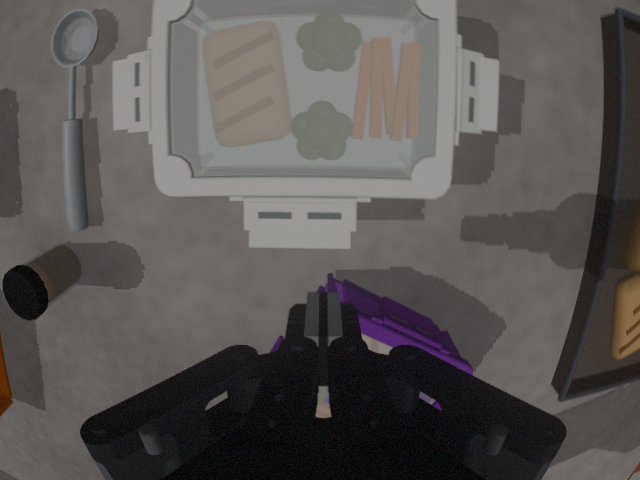

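The wrist view shows the near flap at about (300,225), the finger tips at (322,300), and clear space around them. Descending onto the near flap.

Call:
{"name": "send_rows", "arguments": {
  "steps": "-1 0.0065 0.0072 -0.012 0 0 0; -1 0.0065 0.0072 -0.012 0 0 0; -1 0 0 -0.012 0 0 0; -1 0 0 -0.012 0 0 0; -1 0 0 0 0 0 0"
}}

```text
clock: 2.23
eef_pos: [0.4263, -0.2022, 0.0834]
tool_rot: [1.0, -0.014, -0.002, -0.001]
ft_force: [-1.2, 0.7, 0.2]
grip_width: -0.0
grasp_force: 0.0
```

Call:
{"name": "send_rows", "arguments": {
  "steps": "-1 0 0 -0.008 0 0 0; -1 0 0 -0.008 0 0 0; -1 0 0 -0.008 0 0 0; -1 0 0 -0.006 0 0 0; -1 0 0 0 0 0 0"
}}

```text
clock: 2.65
eef_pos: [0.4274, -0.2026, 0.0542]
tool_rot: [1.0, -0.014, -0.001, -0.0]
ft_force: [-0.4, 0.2, 0.1]
grip_width: -0.0001
grasp_force: 0.0
```

Call:
{"name": "send_rows", "arguments": {
  "steps": "-1 0 0 -0.006 0 0 0; -1 0 0 -0.006 0 0 0; -1 0 0 -0.006 0 0 0; -1 0 0 0 0 0 0; -1 0 0 0 0 0 0"
}}

```text
clock: 3.07
eef_pos: [0.4273, -0.2024, 0.0366]
tool_rot: [1.0, -0.014, -0.001, -0.0]
ft_force: [0.2, -0.3, -0.6]
grip_width: -0.0005
grasp_force: 0.0
```

Call:
{"name": "send_rows", "arguments": {
  "steps": "-1 0.0015 0 0 0 0 0; -1 0.0015 0 0 0 0 0; -1 0.001 0 0 0 0 0; -1 0.001 0 0 0 0 0; -1 0 0 0 0 0 0"
}}

```text
clock: 3.48
eef_pos: [0.4333, -0.2028, 0.0374]
tool_rot: [1.0, -0.014, 0.0, 0.0]
ft_force: [-0.5, 0.3, -0.5]
grip_width: -0.0001
grasp_force: 0.1
```

```bash
cat > look.py <<'E'
from h import *
import sys
o=get_obs();print(o['eef_pos'],o['ft_force'])
c=cap('wrist');cv2.imwrite(f'pics/{sys.argv[1]}.png',c['frame'][...,::-1])
E
python3 look.py w2
```

```text
[ 0.43329973 -0.2027512   0.03743459] [-0.47129362  0.29554957 -0.49655399]
```

View pics/w2.png

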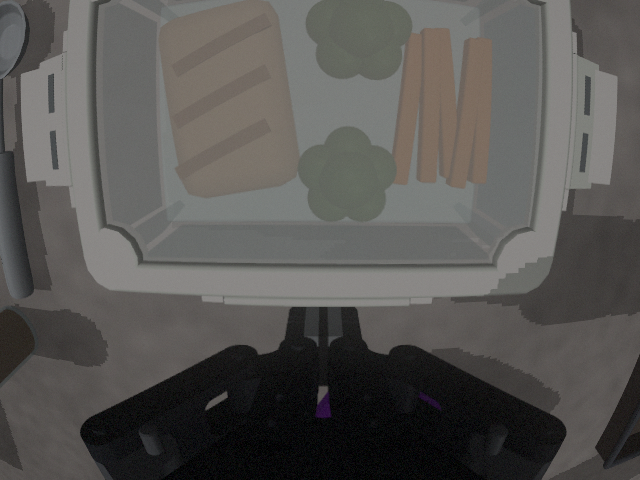

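The near flap is folded below the lid edge, at (320,300). I'll press in slowly to the stop.

Call:
{"name": "send_rows", "arguments": {
  "steps": "-1 0.0005 0 0 0 0 0; -1 0.0005 0 0 0 0 0; -1 0.0005 0 0 0 0 0; -1 0.0005 0 0 0 0 0; -1 0 0 0 0 0 0"
}}

```text
clock: 3.95
eef_pos: [0.435, -0.2027, 0.0373]
tool_rot: [1.0, -0.014, -0.0, 0.0]
ft_force: [-0.5, -0.2, 0.4]
grip_width: -0.0004
grasp_force: 0.2
```

```bash
python3 -c "
from h import *
o=get_obs();print(o['eef_pos'],o['ft_force'],o['ft_torque'])"
```

```text
[ 0.43500348 -0.20272719  0.0372947 ] [-0.46222673 -0.24036374  0.37015534] [-0.00057283  0.1734461   0.02163683]
```

Call:
{"name": "send_rows", "arguments": {
  "steps": "-1 0.0005 0 0 0 0 0; -1 0 0 0 0 0 0; -1 0.0005 0 0 0 0 0; -1 0 0 0 0 0 0; -1 0 0 0 0 0 0"
}}

```text
clock: 4.37
eef_pos: [0.436, -0.2027, 0.0373]
tool_rot: [1.0, -0.014, 0.0, -0.0]
ft_force: [-1.1, -0.6, 0.1]
grip_width: 0.0003
grasp_force: 0.2
```

Call:
{"name": "send_rows", "arguments": {
  "steps": "-1 0.0005 0 0 0 0 0; -1 0 0 0 0 0 0; -1 0.0005 0 0 0 0 0; -1 0 0 0 0 0 0; -1 0 0 0 0 0 0"
}}

```text
clock: 4.78
eef_pos: [0.4369, -0.2027, 0.0373]
tool_rot: [1.0, -0.014, -0.0, -0.0]
ft_force: [-0.2, 0.2, 0.1]
grip_width: -0.0001
grasp_force: 0.5
```

Call:
{"name": "send_rows", "arguments": {
  "steps": "-1 0.0005 0 0 0 0 0; -1 0 0 0 0 0 0; -1 0.0005 0 0 0 0 0; -1 0 0 0 0 0 0; -1 0 0 0 0 0 0"
}}

```text
clock: 5.2
eef_pos: [0.4371, -0.2027, 0.0371]
tool_rot: [1.0, -0.014, -0.001, 0.0]
ft_force: [-4.9, -0.0, 1.5]
grip_width: -0.0002
grasp_force: 2.6
```

Call:
{"name": "send_rows", "arguments": {
  "steps": "-1 0.0005 0 0 0 0 0; -1 0 0 0 0 0 0; -1 0.0005 0 0 0 0 0; -1 0 0 0 0 0 0; -1 0 0 0 0 0 0"
}}

```text
clock: 5.62
eef_pos: [0.4372, -0.2027, 0.0371]
tool_rot: [1.0, -0.014, -0.002, 0.0]
ft_force: [-6.6, -1.3, 3.6]
grip_width: -0.0
grasp_force: 3.9
```

Run:
```python
from h import *
from pose import rect
o=get_obs();print(o['eef_pos'],o['ft_force'],o['ft_torque'])
a=dict(np.load('wrist.npz'));c=camera('wrist')
g=[cv2.cvtColor(x['frame'],7).astype(np.float32)[0:290,90:560] for x in (a,c)]
print(cv2.phaseCorrelate(*g))
cv2.imwrite('pics/wa.png',g[1])
```

```text
[ 0.43723231 -0.20266124  0.03710654] [-6.5887355  -1.34599496  3.61631547] [-0.14703924  1.42096356  0.02303313]
((0.4897325673444186, 0.01954433924913701), 0.26408589744567873)[ WARN:0@0.965] global loadsave.cpp:1063 imwrite_ Unsupported depth image for selected encoder is fallbacked to CV_8U.
```

The near flap is at its stop: the force jumped to 5–6 N with no slide. Backing off, lifting, and moving to the far side.

Call:
{"name": "send_rows", "arguments": {
  "steps": "-1 -0.008 0 0 0 0 0; -1 -0.006 0 0.01 0 0 0; -1 0 0 0.03 0 0 0; -1 0 0 0.035 0 0 0; -1 0.02 0 0.005 0 0 0"
}}

```text
clock: 6.08
eef_pos: [0.4458, -0.2038, 0.1234]
tool_rot: [1.0, -0.015, 0.004, 0.001]
ft_force: [1.9, -0.1, 0.7]
grip_width: -0.0
grasp_force: 0.0
```

Call:
{"name": "send_rows", "arguments": {
  "steps": "-1 0.035 -0.0005 0 0 0 0; -1 0.035 -0.0005 0 0 0 0; -1 0.035 -0.0005 0 0 0 0; -1 0.035 -0.0005 0 0 0 0; -1 0.03 -0.0005 0 0 0 0"
}}

```text
clock: 6.5
eef_pos: [0.618, -0.2051, 0.1188]
tool_rot: [1.0, -0.014, 0.002, 0.0]
ft_force: [0.5, -0.2, -0.2]
grip_width: -0.0001
grasp_force: 0.0
```

Call:
{"name": "send_rows", "arguments": {
  "steps": "-1 0 0 0 0 0 0; -1 0 0 0 0 0 0; -1 0 0 0 0 0 0; -1 0 0 0 0 0 0; -1 0 0 0 0 0 0"
}}

```text
clock: 6.92
eef_pos: [0.614, -0.2054, 0.1181]
tool_rot: [1.0, -0.014, 0.0, -0.0]
ft_force: [-0.5, -0.4, -0.2]
grip_width: 0.0001
grasp_force: 0.0
```

Call:
{"name": "send_rows", "arguments": {
  "steps": "-1 0 0 -0.015 0 0 0; -1 0 0 -0.015 0 0 0; -1 0 0 -0.01 0 0 0; -1 0 0 -0.008 0 0 0; -1 0 0 -0.006 0 0 0"
}}

```text
clock: 7.33
eef_pos: [0.6144, -0.2053, 0.0629]
tool_rot: [1.0, -0.014, -0.0, -0.0]
ft_force: [0.0, 0.4, 0.9]
grip_width: 0.0005
grasp_force: 0.3
```

Call:
{"name": "send_rows", "arguments": {
  "steps": "-1 0 0 -0.006 0 0 0; -1 0 0 -0.006 0 0 0; -1 0 0 -0.006 0 0 0; -1 0 0 -0.006 0 0 0; -1 0 0 -0.003 0 0 0"
}}

```text
clock: 7.75
eef_pos: [0.6149, -0.2051, 0.0354]
tool_rot: [1.0, -0.014, -0.0, -0.0]
ft_force: [0.8, -0.5, 0.8]
grip_width: -0.0004
grasp_force: 0.2
```

Call:
{"name": "send_rows", "arguments": {
  "steps": "-1 -0.001 0 0 0 0 0; -1 -0.001 0 0 0 0 0; -1 -0.001 0 0 0 0 0; -1 -0.001 0 0 0 0 0; -1 0 0 0 0 0 0"
}}

```text
clock: 8.17
eef_pos: [0.611, -0.2053, 0.0367]
tool_rot: [1.0, -0.014, 0.0, 0.0]
ft_force: [-0.1, 0.2, 0.0]
grip_width: 0.0
grasp_force: 0.2
```

Call:
{"name": "send_rows", "arguments": {
  "steps": "-1 -0.001 0 0 0 0 0; -1 -0.001 0 0 0 0 0; -1 -0.001 0 0 0 0 0; -1 0 0 0 0 0 0; -1 0 0 0 0 0 0"
}}

```text
clock: 8.58
eef_pos: [0.6078, -0.2052, 0.0364]
tool_rot: [1.0, -0.014, -0.0, 0.0]
ft_force: [0.3, -0.5, 1.1]
grip_width: -0.0002
grasp_force: 0.1
```

Call:
{"name": "send_rows", "arguments": {
  "steps": "-1 -0.0005 0 0 0 0 0; -1 0 0 0 0 0 0; -1 -0.0005 0 0 0 0 0; -1 0 0 0 0 0 0; -1 0 0 0 0 0 0"
}}

```text
clock: 9.0
eef_pos: [0.6069, -0.2052, 0.0363]
tool_rot: [1.0, -0.014, -0.0, -0.0]
ft_force: [1.2, 0.6, -0.7]
grip_width: 0.0
grasp_force: 0.2
```

Call:
{"name": "send_rows", "arguments": {
  "steps": "-1 -0.0005 0 0 0 0 0; -1 0 0 0 0 0 0; -1 -0.0005 0 0 0 0 0; -1 0 0 0 0 0 0; -1 0 0 0 0 0 0"
}}

```text
clock: 9.42
eef_pos: [0.6059, -0.2052, 0.0363]
tool_rot: [1.0, -0.014, -0.0, -0.0]
ft_force: [1.6, 0.7, -0.1]
grip_width: 0.0
grasp_force: 0.2
```

Call:
{"name": "send_rows", "arguments": {
  "steps": "-1 -0.0005 0 0 0 0 0; -1 0 0 0 0 0 0; -1 -0.0005 0 0 0 0 0; -1 0 0 0 0 0 0; -1 0 0 0 0 0 0"
}}

```text
clock: 9.83
eef_pos: [0.6049, -0.2052, 0.0363]
tool_rot: [1.0, -0.014, -0.0, -0.0]
ft_force: [0.8, 0.2, -0.6]
grip_width: -0.0004
grasp_force: 0.2
```

Call:
{"name": "send_rows", "arguments": {
  "steps": "-1 -0.0005 0 0 0 0 0; -1 0 0 0 0 0 0; -1 -0.0005 0 0 0 0 0; -1 0 0 0 0 0 0; -1 0 0 0 0 0 0"
}}

```text
clock: 10.25
eef_pos: [0.604, -0.2052, 0.0363]
tool_rot: [1.0, -0.014, 0.0, 0.0]
ft_force: [1.0, 0.5, -0.1]
grip_width: -0.0001
grasp_force: 0.3
```

Call:
{"name": "send_rows", "arguments": {
  "steps": "-1 -0.0005 0 0 0 0 0; -1 0 0 0 0 0 0; -1 -0.0005 0 0 0 0 0; -1 0 0 0 0 0 0; -1 0 0 0 0 0 0"
}}

```text
clock: 10.67
eef_pos: [0.6037, -0.2052, 0.0365]
tool_rot: [1.0, -0.014, 0.001, 0.0]
ft_force: [3.3, 0.1, -2.0]
grip_width: 0.0002
grasp_force: 1.6
```

Call:
{"name": "send_rows", "arguments": {
  "steps": "-1 -0.0005 0 0 0 0 0; -1 0 0 0 0 0 0; -1 -0.0005 0 0 0 0 0; -1 0 0 0 0 0 0; -1 0 0 0 0 0 0"
}}

```text
clock: 11.08
eef_pos: [0.6031, -0.2053, 0.0366]
tool_rot: [1.0, -0.014, 0.001, 0.0]
ft_force: [4.7, -0.7, -2.3]
grip_width: 0.0
grasp_force: 2.2
```

The far flap is at its stop at x = 0.6037. Next is the right flap, with the tool turned +90°.

Call:
{"name": "send_rows", "arguments": {
  "steps": "-1 0.008 0 0 0 0 0; -1 0.006 0 0.01 0 0 0; -1 0 0 0.03 0 0 0; -1 0 0 0.035 0 0 0; -1 0 0 0.005 0 0 0.112"
}}

```text
clock: 11.5
eef_pos: [0.6178, -0.2063, 0.1225]
tool_rot: [0.999, 0.043, 0.003, 0.002]
ft_force: [1.3, -1.0, 1.8]
grip_width: 0.0002
grasp_force: 0.0
```

Call:
{"name": "send_rows", "arguments": {
  "steps": "-1 -0.01 -0.011 0 0 0 0.112; -1 -0.01 -0.011 0 0 0 0.112; -1 -0.01 -0.011 0 0 0 0.112; -1 -0.01 -0.011 0 0 0 0.112; -1 -0.01 -0.011 0 0 0 0.112"
}}

```text
clock: 11.92
eef_pos: [0.5638, -0.2604, 0.1159]
tool_rot: [0.948, 0.319, -0.002, -0.001]
ft_force: [0.2, -0.1, -0.6]
grip_width: 0.0001
grasp_force: 0.0
```

Call:
{"name": "send_rows", "arguments": {
  "steps": "-1 -0.01 -0.011 0 0 0 0.112; -1 -0.01 -0.011 0 0 0 0.112; -1 -0.01 -0.011 0 0 0 0.112; -1 -0.01 -0.011 0 0 0 0.112; -1 -0.01 -0.011 0 0 0 0.112"
}}

```text
clock: 12.33
eef_pos: [0.5138, -0.3153, 0.1159]
tool_rot: [0.823, 0.568, -0.001, -0.001]
ft_force: [-0.0, -0.3, 0.0]
grip_width: 0.0001
grasp_force: 0.0
```

Call:
{"name": "send_rows", "arguments": {
  "steps": "-1 0 0 0 0 0 0.112; -1 0 0 0 0 0 0.112; -1 0 0 0 0 0 0.112; -1 0 0 0 0 0 0; -1 0 0 0 0 0 0"
}}

```text
clock: 12.75
eef_pos: [0.5149, -0.315, 0.116]
tool_rot: [0.719, 0.695, -0.001, -0.001]
ft_force: [-0.1, 0.3, -0.2]
grip_width: -0.0001
grasp_force: 0.0
```

Call:
{"name": "send_rows", "arguments": {
  "steps": "-1 0.001 -0.002 -0.015 0 0 0; -1 0.001 0 -0.015 0 0 0; -1 0 0 -0.01 0 0 0; -1 0 0 -0.008 0 0 0; -1 0 0 -0.006 0 0 0"
}}

```text
clock: 13.17
eef_pos: [0.5173, -0.3168, 0.0612]
tool_rot: [0.718, 0.696, -0.0, -0.001]
ft_force: [0.5, -1.2, 0.1]
grip_width: 0.0005
grasp_force: 0.0
```

Call:
{"name": "send_rows", "arguments": {
  "steps": "-1 0 0 -0.006 0 0 0; -1 0 0 -0.006 0 0 0; -1 0 0 -0.006 0 0 0; -1 0 0 -0.005 0 0 0; -1 0 0 -0.002 0 0 0"
}}

```text
clock: 13.58
eef_pos: [0.5178, -0.3172, 0.0366]
tool_rot: [0.718, 0.696, -0.0, -0.0]
ft_force: [-0.3, -0.2, 0.7]
grip_width: 0.0001
grasp_force: 0.3
```

Call:
{"name": "send_rows", "arguments": {
  "steps": "-1 0 0.001 0 0 0 0; -1 0 0.001 0 0 0 0; -1 0 0.001 0 0 0 0; -1 0 0.001 0 0 0 0; -1 0 0 0 0 0 0"
}}

```text
clock: 14.0
eef_pos: [0.5181, -0.3131, 0.0375]
tool_rot: [0.718, 0.696, 0.0, 0.0]
ft_force: [-0.3, -0.1, -0.1]
grip_width: 0.0001
grasp_force: 0.2
```

```bash
python3 look.py w3
```

```text
[ 0.51809374 -0.31309852  0.03754517] [-0.34426974 -0.10667912 -0.0622882 ]
```

View pics/w3.png

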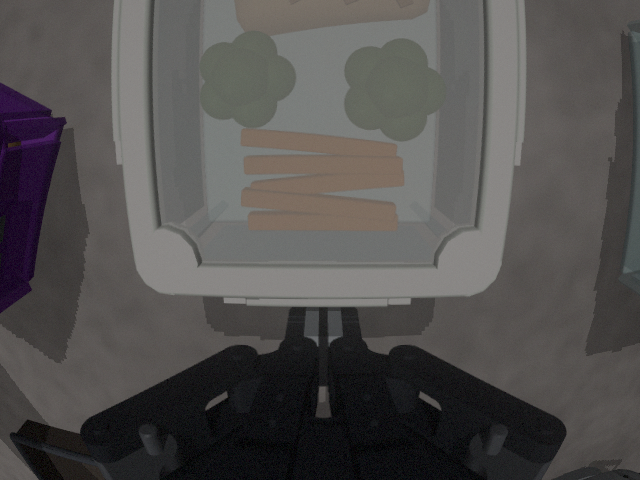

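The right flap is folded under the lid edge at (320,300), and the near and far flaps are flush on both sides. Pressing the right flap to its stop.

Call:
{"name": "send_rows", "arguments": {
  "steps": "-1 0 0.001 0 0 0 0; -1 0 0.001 0 0 0 0; -1 0 0.0005 0 0 0 0; -1 0 0 0 0 0 0; -1 0 0 0 0 0 0"
}}

```text
clock: 14.47
eef_pos: [0.518, -0.3106, 0.0373]
tool_rot: [0.718, 0.696, 0.0, -0.0]
ft_force: [0.0, -0.8, -0.2]
grip_width: -0.0003
grasp_force: 0.2
```

Call:
{"name": "send_rows", "arguments": {
  "steps": "-1 0 0.0005 0 0 0 0; -1 0 0 0 0 0 0; -1 0 0.0005 0 0 0 0; -1 0 0 0 0 0 0; -1 0 0 0 0 0 0"
}}

```text
clock: 14.88
eef_pos: [0.518, -0.3098, 0.0373]
tool_rot: [0.718, 0.696, 0.0, 0.0]
ft_force: [-0.6, -1.3, 0.2]
grip_width: -0.0004
grasp_force: 0.3
```

Call:
{"name": "send_rows", "arguments": {
  "steps": "-1 0 0.0005 0 0 0 0; -1 0 0 0 0 0 0; -1 0 0.0005 0 0 0 0; -1 0 0 0 0 0 0; -1 0 0 0 0 0 0"
}}

```text
clock: 15.3
eef_pos: [0.518, -0.3095, 0.0374]
tool_rot: [0.718, 0.696, -0.0, 0.001]
ft_force: [0.6, -3.9, -1.9]
grip_width: -0.0
grasp_force: 1.9
```

Call:
{"name": "send_rows", "arguments": {
  "steps": "-1 0 0.0005 0 0 0 0; -1 0 0 0 0 0 0; -1 0 0 0 0 0 0; -1 0 0 0 0 0 0; -1 0 0 0 0 0 0"
}}

```text
clock: 15.72
eef_pos: [0.518, -0.3092, 0.0374]
tool_rot: [0.718, 0.696, -0.001, 0.001]
ft_force: [1.1, -5.0, -1.2]
grip_width: -0.0002
grasp_force: 2.3
```

Call:
{"name": "send_rows", "arguments": {
  "steps": "-1 0 -0.008 0 0 0 0; -1 0 -0.006 0.01 0 0 0; -1 0 0 0.03 0 0 0; -1 0 0 0.035 0 0 0; -1 0 0.02 0.005 0 0 0"
}}

```text
clock: 16.13
eef_pos: [0.521, -0.3061, 0.1234]
tool_rot: [0.719, 0.695, 0.002, 0.005]
ft_force: [2.3, -0.0, 1.8]
grip_width: -0.0003
grasp_force: 0.0
```

Call:
{"name": "send_rows", "arguments": {
  "steps": "-1 0.001 0.036 0 0 0 0; -1 0.001 0.036 0 0 0 0; -1 0.001 0.036 0 0 0 0; -1 0.001 0.036 0 0 0 0; -1 0.001 0.036 0 0 0 0"
}}

```text
clock: 16.55
eef_pos: [0.5223, -0.12, 0.1173]
tool_rot: [0.718, 0.696, 0.001, -0.001]
ft_force: [1.0, 0.2, 0.4]
grip_width: 0.0002
grasp_force: 0.0
```

Call:
{"name": "send_rows", "arguments": {
  "steps": "-1 0 0.032 0 0 0 0; -1 0 0 0 0 0 0; -1 0 0 0 0 0 0; -1 0 0 0 0 0 0; -1 0 0 0 0 0 0"
}}

```text
clock: 16.97
eef_pos: [0.5229, -0.0911, 0.1173]
tool_rot: [0.718, 0.696, 0.0, -0.0]
ft_force: [0.5, -0.2, 0.8]
grip_width: 0.0002
grasp_force: 0.0
```

Call:
{"name": "send_rows", "arguments": {
  "steps": "-1 0 0.003 -0.015 0 0 0; -1 0 0 -0.015 0 0 0; -1 0 0 -0.01 0 0 0; -1 0 0 -0.008 0 0 0; -1 0 0 -0.006 0 0 0"
}}

```text
clock: 17.38
eef_pos: [0.5225, -0.088, 0.0623]
tool_rot: [0.719, 0.695, -0.0, -0.001]
ft_force: [0.3, -0.6, 0.1]
grip_width: 0.0001
grasp_force: 0.0
```

Call:
{"name": "send_rows", "arguments": {
  "steps": "-1 0 0 -0.006 0 0 0; -1 0 0 -0.006 0 0 0; -1 0 0 -0.006 0 0 0; -1 0 0 -0.006 0 0 0; -1 0 0 -0.002 0 0 0"
}}

```text
clock: 17.8
eef_pos: [0.5227, -0.087, 0.0365]
tool_rot: [0.718, 0.696, -0.0, -0.0]
ft_force: [-0.2, -0.5, 0.8]
grip_width: 0.0002
grasp_force: 0.3
```

Call:
{"name": "send_rows", "arguments": {
  "steps": "-1 0 -0.001 0 0 0 0; -1 0 -0.001 0 0 0 0; -1 0 -0.001 0 0 0 0; -1 0 -0.001 0 0 0 0; -1 0 0 0 0 0 0"
}}

```text
clock: 18.22
eef_pos: [0.5231, -0.0914, 0.0375]
tool_rot: [0.718, 0.696, 0.0, 0.0]
ft_force: [0.5, 1.0, -0.8]
grip_width: 0.0001
grasp_force: 0.2
```

Call:
{"name": "send_rows", "arguments": {
  "steps": "-1 0 -0.001 0 0 0 0; -1 0 -0.0005 0 0 0 0; -1 0 -0.0005 0 0 0 0; -1 0 0 0 0 0 0; -1 0 0 0 0 0 0"
}}

```text
clock: 18.63
eef_pos: [0.523, -0.0933, 0.0373]
tool_rot: [0.718, 0.696, -0.0, 0.0]
ft_force: [0.2, 0.4, 0.6]
grip_width: 0.0001
grasp_force: 0.2
```

Call:
{"name": "send_rows", "arguments": {
  "steps": "-1 0 -0.0005 0 0 0 0; -1 0 0 0 0 0 0; -1 0 -0.0005 0 0 0 0; -1 0 0 0 0 0 0; -1 0 0 0 0 0 0"
}}

```text
clock: 19.05
eef_pos: [0.523, -0.0943, 0.0373]
tool_rot: [0.718, 0.696, -0.0, -0.0]
ft_force: [-0.4, -0.3, -0.3]
grip_width: 0.0001
grasp_force: 0.2
```

Call:
{"name": "send_rows", "arguments": {
  "steps": "-1 0 -0.0005 0 0 0 0; -1 0 0 0 0 0 0; -1 0 -0.0005 0 0 0 0; -1 0 0 0 0 0 0; -1 0 0 0 0 0 0"
}}

```text
clock: 19.47
eef_pos: [0.5229, -0.0953, 0.0373]
tool_rot: [0.718, 0.696, -0.0, 0.0]
ft_force: [-0.2, 0.6, -0.6]
grip_width: 0.0002
grasp_force: 0.2
```

Call:
{"name": "send_rows", "arguments": {
  "steps": "-1 0 -0.0005 0 0 0 0; -1 0 0 0 0 0 0; -1 0 -0.0005 0 0 0 0; -1 0 0 0 0 0 0; -1 0 0 0 0 0 0"
}}

```text
clock: 19.88
eef_pos: [0.5229, -0.0963, 0.0373]
tool_rot: [0.718, 0.696, -0.0, -0.0]
ft_force: [0.1, 1.4, 0.2]
grip_width: 0.0003
grasp_force: 0.2
```

Call:
{"name": "send_rows", "arguments": {
  "steps": "-1 0 -0.0005 0 0 0 0; -1 0 0 0 0 0 0; -1 0 -0.0005 0 0 0 0; -1 0 0 0 0 0 0; -1 0 0 0 0 0 0"
}}

```text
clock: 20.3
eef_pos: [0.5229, -0.0968, 0.0373]
tool_rot: [0.718, 0.696, 0.0, -0.0]
ft_force: [-0.2, 3.1, -0.3]
grip_width: -0.0
grasp_force: 1.2
```

Call:
{"name": "send_rows", "arguments": {
  "steps": "-1 0 -0.0005 0 0 0 0; -1 0 0 0 0 0 0; -1 0 0 0 0 0 0; -1 0 0 0 0 0 0; -1 0 0 0 0 0 0"
}}

```text
clock: 20.72
eef_pos: [0.5229, -0.097, 0.0373]
tool_rot: [0.718, 0.696, 0.0, -0.001]
ft_force: [0.8, 4.3, 0.2]
grip_width: -0.0001
grasp_force: 2.5
```

The left flap is at its stop too. Retracting and checking from the cameras.

Call:
{"name": "send_rows", "arguments": {
  "steps": "-1 0 0.008 0 0 0 0; -1 0 0.006 0.01 0 0 0; -1 0 0 0.035 0 0 0; -1 0 0 0.04 0 0 0; -1 0 0 0.04 0 0 0"
}}

```text
clock: 21.13
eef_pos: [0.5222, -0.0837, 0.1639]
tool_rot: [0.718, 0.696, -0.001, -0.0]
ft_force: [1.3, -0.5, 0.2]
grip_width: 0.0004
grasp_force: 0.0
```

Call:
{"name": "send_rows", "arguments": {
  "steps": "-1 -0.02 0.02 0.02 0 0 0; -1 -0.03 0.02 0.01 0 0 0; -1 -0.03 0.02 0 0 0 0; -1 -0.03 0.02 0 0 0 0; -1 -0.03 0.02 0 0 0 0"
}}

```text
clock: 21.55
eef_pos: [0.382, 0.0166, 0.1935]
tool_rot: [0.718, 0.696, 0.0, 0.001]
ft_force: [0.8, -0.1, 0.6]
grip_width: 0.0002
grasp_force: 0.0
```

Call:
{"name": "send_rows", "arguments": {
  "steps": "-1 -0.03 0.02 0 0 0 0; -1 -0.03 0.02 0 0 0 0; -1 -0.03 0.02 0 0 0 0; -1 0 0 0 0 0 0; -1 0 0 0 0 0 0"
}}

```text
clock: 21.97
eef_pos: [0.2922, 0.0768, 0.1933]
tool_rot: [0.717, 0.697, 0.001, 0.001]
ft_force: [-0.5, -0.4, 0.4]
grip_width: -0.0004
grasp_force: 0.0
```

```bash
cp top.npz top0.npz; cp side.npz side0.npz
python3 - <<'E'
from h import *
t=cap('top');s=cap('side');t0=np.load('top0.npz')
import m; m.CX,m.CY=.52,-.203
a=-.03;R=np.array([[np.cos(a),-np.sin(a)],[np.sin(a),np.cos(a)]])
for p in m.meas(t,s):
    q=(p[:,:2]-[.5205,-.2028])@R
    print('extent',np.percentile(q,[1,99],axis=0).round(4).tolist(), cv2.minAreaRect((p[:,:2]*1000).astype(np.float32)))
im=np.hstack([cv2.resize(t['frame'][195:310,360:500],(400,330),interpolation=2),cv2.resize(s['frame'][160:250,285:394],(400,330),interpolation=2)])
im=np.vstack([im,np.hstack([cv2.resize(t['frame'],(360,270)),cv2.resize(s['frame'],(360,270)),np.zeros((270,80,3),np.uint8)])])
cv2.imwrite('pics/end.png',im[...,::-1])
E
```

```text
extent [[-0.0694, -0.0908], [0.0665, 0.0903]] ((519.6744384765625, -202.81243896484375), (186.51405334472656, 141.25209045410156), 87.58200073242188)
extent [[-0.066, -0.0881], [0.0692, 0.0962]] ((522.748291015625, -198.70510864257812), (186.68743896484375, 139.15513610839844), 88.27897644042969)
```

View pics/end.png

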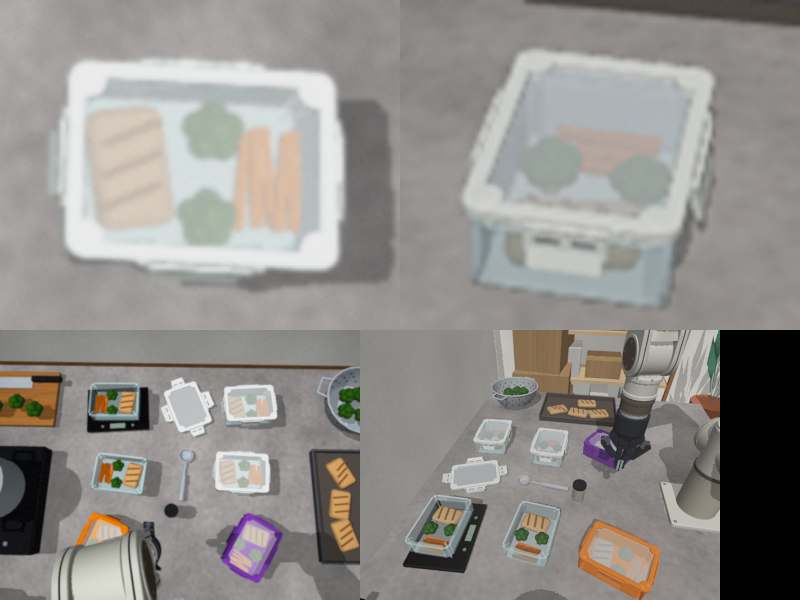

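All four flaps now hang flush against the sides: in the top crop nothing sticks out past the lid but the short flares, and in the side crop the left flap lies flat at (565,248). The box stayed in place to about 0.5 mm and the other items look unmoved. Handing in.

```bash
python3 -c "
from workcell import *
print(job_done())"
```

```text
the job is handed in; nothing more can be done
None
```

All four flaps of the meal box are pushed in to their stops, the box and everything else stayed where they were, and the job was handed in at about 22 s.

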